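Square the calibration chart on the scanner glass and start the scan

TASK

With your fingertips, slide the calibration chart that lies on the scanner's glass into the corner that the white arrow points at, until it lies square with both of its edges right up against the raised bezel; push it gently and keep it flat on the glass. Then, with the chart in place, press the green start button all the way down, and let it go. Do not pick anything up, do not lean hard on the scanner, leave the red cancel button alone, and leave the tools and parts around where they are.

Things in the scene. Friction and masses are not known exactly. Their poses are not given: they have to be found in the camera images.
- scanner: Scan unit, lid off, fixed: grey case 286 (x) x 430 (y) x 60 mm, origin under its centre, +x to its rear (away from the robot), +y to its left. Glass: x -108 to 108, y -117 to 180 mm, its top 56 mm above the bench, 4 mm below the flat bezel (top at 60 mm) that is the stop on all four sides. Control panel: the wide bezel at -y.
- ref_corner (a point): The reference corner of the glass, rear left (scanner x +108, y +180 mm), at the height of the glass's top, where the inner faces of rear and left bezel meet; a white arrow on the bezel points at it. Axes as the scanner's.
- chart: Calibration chart: a flat glass plate 105 (x) x 148 (y) x 12 mm, 0.3 to 0.6 kg, loose and face down on the scanner's glass, so its top stands 8 mm above the bezel. Black edge, pale back, yellow sticker near its +x +y corner. Origin at the centre of its underside.
- chart_center (a point): The chart's centre, half-way up, axes along its sides. It starts turned up to 0.5 rad from square; it belongs with its +x side against the rear bezel and its +y side against the left bezel.
- chart_corner (a point): The chart's bottom corner at +x, +y (beside the yellow sticker), which belongs at ref_corner.
- start (a joint): Green start button, cap of 26 mm diameter, on the scanner's control panel: 0 released, +0.006 m fully pressed (5 N, straight down); it springs back.
- start_top (a point): Centre of the top of the green start button (at scanner x -30, y -166 mm).
- cancel (a joint): Red cancel button, cap of 20 mm diameter, 70 mm nearer the scanner's front than the green one: 0 released, +0.006 m fully pressed. Leave alone.
- toner: Black toner cartridge, 310 (x) x 105 x 73 mm, loose on the bench to the left of the scanner; origin at the centre of its underside. Leave alone.
- cleaner: White cleaner bottle with a blue cap, 60 mm diameter, 150 mm high, on the bench to the right of the scanner; origin at its underside. Leave alone.
- grease: White grease jar with a red cap, 54 mm diameter, 50 mm high, on the bench to the right; origin at its underside. Leave alone.
- driver: Screwdriver with a red handle, 200 mm long along its x, lying on the bench to the right; origin at its underside. Leave alone.
- screw_dish: Steel dish of screws, 66 mm diameter, 20 mm high, on the rear end of the scanner's control panel; origin at its underside. Leave alone.
Things that resemble listed ones, but are neither listed nor needed, are in the scene too. What is shaped like the chart but pink or turquoise is not meant.

How it is judged:
By the outcome, as a careful person would: the job done as asked, in the order asked, and still so for the second after the job is handed in, with the robot touching nothing.
It also fails if it takes over 72 s, if anything falls off the work surface, if the arm or the gripper's body presses on something with over 40 N, if the wrist force passes 120 N, or if a joint passes its speed limit or range.

ROBOT

A 6-joint arm with a two-finger parallel gripper is mounted at the origin on the work surface. World frame = base frame: x ahead of the robot, y to its left, z up, the work surface at z = 0. Lengths are in m, angles in rad, forces in N, time in s.
With the tool pointing down it reaches from about 0.35 to 0.975 m from the base axis. Payload 4.9 kg.
Tool frame: the origin (TCP) lies between the finger pads; the fingertips stand 22 mm ahead of it and the grasp point (between the pads) lies 3 mm ahead of it; z points along the fingers, y is the line along which they close (so a half turn about z gives the same grasp; the last joint's range is limited). The gripper opens to 85 mm and grips with 20 to 120 N. Pads are 22 mm wide; open, the fingers measure 114 mm over their backs; the gripper's body (76 mm by 85 mm) begins 54 mm behind the grasp point. The pads swing forward as they close: fully open they stand 13 mm farther back than shut.
Start: joints at [1.183, 0.053, 1.613, -0, 1.476, -0.119], TCP at [0.166, 0.603, 0.253] pointing down, gripper open.
Joint ranges: [-3.01, 3.01], [-1.01, 2.22], [0.06, 2.58], [-1.02, 4.17], [0.09, 2.62], [-3.14, 3.14]. Speed limits (rad/s): [2.57, 2.57, 3.14, 3.14, 3.14, 3.14].

INTERFACE

Orientations are given as a unit quaternion [w, x, y, z].
In Python, from plant import state, grab_frame, get_calibration, job_done, recognise, regions_of gives the robot as it stands.
- The arm moves only by the tool apply_moves, never from a script. Its argument "targets" is a list of rows, each an object with "translation": the shift along the tool's x, y, z normalised to -1 to 1, where 1 is 100 mm, a list of three; "twist": the turn about the tool's z normalised to -1 to 1, where 1 is 0.1 rad; "hand": the opening, from 0 (shut) to 1 (fully open). A call has 1 to 8 rows; each row shifts and turns the commanded pose from where the row before left it, along the tool's axes as they then stand; what a row does not reach is not made up. A row lasts 1/10 s, in which the tool goes at most 50 mm and 8.59 degrees, less where a joint would pass 70% of its speed; a pose out of reach is approached as far as the arm can. A call with a number of a shift or a turn outside -1 to 1 is refused whole. A call with a gripper value outside its range is refused whole. The fingers move at their own pace and stop on an object; the grip force is fixed at half the most. Time passes only in rows, so rows that do not move let the fingers close. It gives the time, the measured TCP pose, the force, the opening and the grip force at its end, in the units of the state.
- state(): the state, without advancing time (a new reading comes with each control period).
- grab_frame(name): name is "scene" or "top" or "wrist"; returns the picture (400x640x3 uint8, red, green, blue); there is no depth.
- get_calibration(name): a dict with "camera_matrix" (3x3 intrinsics, pixels), "pose" (4x4, takes a point from camera to world coordinates). Camera axes: x right, y up, looking along -z (the intrinsics and any distortion apply to the point x, -y, -z); pixel columns grow to the right and rows downward; lengths in m; the calibration is good to about 2 mm. A picture is of the moment at which its call begins: read the wrist's pose just before it. get_calibration takes no time and is no camera call; for the wrist camera it gives the pose at the moment of the call.
- job_done(): hands the job in; it is judged then, once.
Trained networks look in the newest picture that a camera, given by its name, has taken for a name from the list of things; names that differ only in an ending like _2 or _b are one class to them, and where a whole thing is asked for, a point or a joint stands for the part that bears it (a point fixed in the world has none). Each returns a list of dicts, best first, with "score" (0 to 1); they miss things now and then, are a little off and sometimes report something else, mostly with a low value. They report only what shows in the picture. A call takes as long as a camera call. They do not tell look-alikes from the thing itself.
- recognise(camera, query): "point" ([x, y, z] in m, in world coordinates, good to about 4 mm: the middle of the surface that is visible of it).
- regions_of(camera, query): "pixels" (400x640 bool, what is visible of it).
The state is a dict: "time": time; "joint_pos": joint angles; "joint_vel": joint speeds; "joint_efforts": joint torques, N m; "tool_pos": TCP position; "tool_rot": TCP orientation; "contact_force": force on the tool from outside, world axes, zero at the start; "ft_torque": the same for the moment, N m; "gripper_width": opening from 0.0 (shut) to 1.0 (fully open); "grasp_force": force on a finger pad.
Only numpy, scipy, OpenCV 4.12 (cv2) and the standard library are available. Lean on these libraries where they do the work, as an engineer would, in place of code of your own. Each camera call takes 0.05 s, during which the arm holds its last target. There are 200 camera calls.

## Working session

There is one attempt and no reset: what is moved stays moved. The work goes in short steps, Python scripts to look and compute and a tool call to move; the robot and the scene stay as the last step left them, time stands still between calls to the robot, and variables do not carry over. Pictures are saved under pics/ and viewed, at most 10 in all, crops included, and the job is handed in when it is done.

Besides the shell and the picture viewer there is one more tool, called after "Call:" as a command line: name --argument value ..., lists and objects as JSON in quotes. apply_moves: Moves the arm, as the interface text tells. Its arguments: {"type":"object","properties":{"targets":{"type":"array"}},"required":["targets"]}

```bash
mkdir -p pics; ls
cat > h.py <<'E'
import numpy as np, cv2
from plant import state, grab_frame, get_calibration, job_done, recognise, regions_of
def ray(cam,uv,z,cal=None):
    c=cal or get_calibration(cam); K=np.array(c["camera_matrix"]);P=np.array(c["pose"])
    d=np.linalg.inv(K)@[uv[0],uv[1],1]; d=P[:3,:3]@[d[0],-d[1],-d[2]]
    return P[:3,3]+d*(z-P[2,3])/d[2]
def proj(cam,p,cal=None):
    c=cal or get_calibration(cam); K=np.array(c["camera_matrix"]);P=np.array(c["pose"])
    q=P[:3,:3].T@(np.array(p)-P[:3,3]); q=K@[q[0],-q[1],-q[2]]; return q[:2]/q[2]
E
python3 - <<'E'
from h import *
for n in ["top","scene"]:
    im=grab_frame(n); cv2.imwrite(f"pics/{n}0.png",im[:,:,::-1])
    print(n,get_calibration(n).keys())
    for q in ["scanner","chart","start","cancel","screw_dish","toner","cleaner"]:
        print(q,[(np.round(r["point"],3).tolist(),round(r["score"],2),proj(n,r["point"]).round().tolist()) for r in recognise(n,q)])
print(state())
E
```

```text
pics
top dict_keys(['camera_matrix', 'pose'])
scanner [([0.522, 0.043, 0.062], 0.97, [308.0, 196.0])]
chart [([0.184, 0.293, 0.009], 0.79, [228.0, 326.0]), ([0.52, 0.053, 0.066], 0.7, [305.0, 197.0]), ([0.206, -0.28, 0.011], 0.58, [432.0, 300.0]), ([0.769, -0.284, 0.012], 0.56, [407.0, 116.0])]
start [([0.495, -0.119, 0.085], 0.6, [367.0, 199.0])]
cancel [([0.424, -0.114, 0.081], 0.6, [368.0, 224.0])]
screw_dish []
toner [([0.476, 0.424, 0.066], 0.62, [173.0, 223.0])]
cleaner [([0.506, -0.375, 0.098], 0.9, [459.0, 186.0])]
scene dict_keys(['camera_matrix', 'pose'])
scanner [([0.53, 0.044, 0.068], 0.19, [342.0, 209.0])]
chart [([0.773, -0.288, 0.011], 0.9, [333.0, 347.0]), ([0.192, 0.287, 0.011], 0.89, [310.0, 146.0]), ([0.525, 0.046, 0.067], 0.74, [341.0, 208.0]), ([0.214, -0.292, 0.008], 0.67, [180.0, 236.0]), ([0.573, -0.017, 0.054], 0.49, [340.0, 230.0])]
start [([0.495, -0.129, 0.083], 0.55, [290.0, 231.0])]
cancel [([0.425, -0.123, 0.079], 0.41, [273.0, 220.0])]
screw_dish [([0.614, -0.144, 0.062], 0.7, [321.0, 262.0])]
toner [([0.516, 0.403, 0.054], 0.96, [407.0, 156.0])]
cleaner [([0.528, -0.397, 0.085], 0.7, [220.0, 299.0])]
{'time': 0.8, 'joint_pos': array([ 1.18303458e+00,  5.26549929e-02,  1.61285673e+00,  2.77175646e-05,
        1.47599234e+00, -1.18982836e-01]), 'joint_vel': array([ 0.00019431, -0.00010437, -0.0005734 , -0.00151501,  0.00046912,
       -0.00079324]), 'joint_efforts': array([ 2.25047879e-03, -3.93618715e+01, -3.70447755e+01, -2.40014072e-05,
        1.15110856e-05, -1.78695007e-05]), 'tool_pos': array([0.16595428, 0.60256584, 0.25335738]), 'tool_rot': array([-2.25235797e-06,  1.33986593e-01,  9.90983143e-01,  4.63404520e-05]), 'contact_force': array([-1.01664658, -0.72964992,  0.45471795]), 'ft_torque': array([0.03802465, 0.04715093, 0.02379086]), 'grasp_force': 0.0, 'gripper_width': 1.001191937688662}
```

Run:
```python
from h import *
im=cv2.imread("pics/top0.png")
c=cv2.resize(im[110:310,140:480],None,fx=2.3,fy=2.3,interpolation=cv2.INTER_CUBIC); cv2.imwrite("pics/top0c.png",c)
```

```text
(no output)
```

View pics/top0.png

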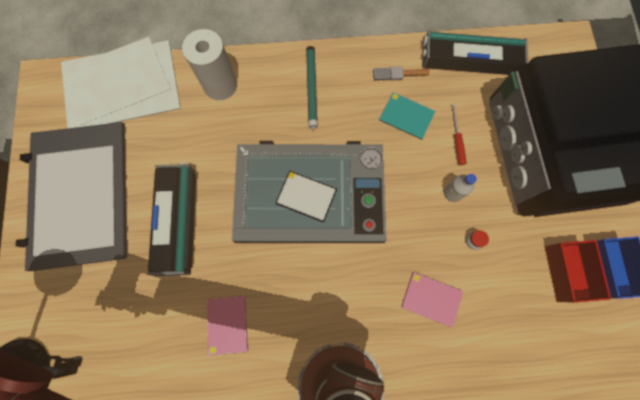

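View pics/top0c.png

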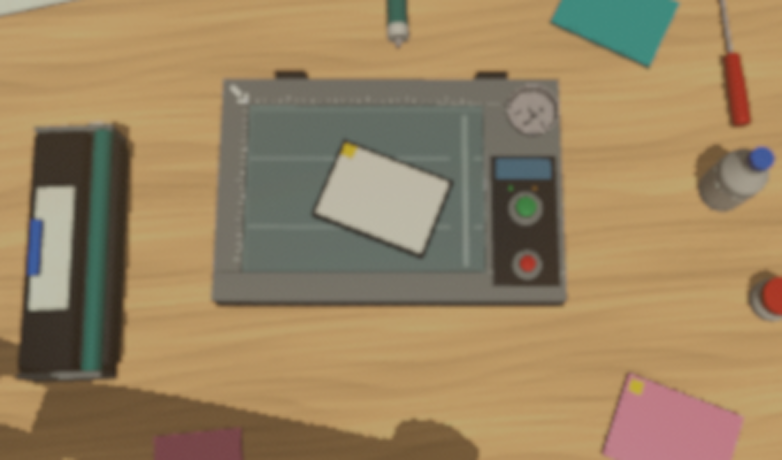

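The white plate on the glass at (307,196) is the chart, with its sticker at the upper left. Look-alikes are pink at (228,326), pink at (433,299) and turquoise at (407,116). The arrow at (243,150) points to the rear-left corner. The green button is at (368,200) and the red one at (369,225).

Run:
```python
from h import *
im=grab_frame("top")
def rect(q,z,near):
    for r in regions_of("top",q):
        m=np.array(r["pixels"]).astype(np.uint8); v,u=np.nonzero(m)
        if np.hypot(u.mean()-near[0],v.mean()-near[1])>20: continue
        cs,_=cv2.findContours(m,cv2.RETR_EXTERNAL,cv2.CHAIN_APPROX_NONE)
        p=max(cs,key=len)[:,0]
        w=np.array([ray("top",x,z)[:2]*1000 for x in p],np.float32)
        rr=cv2.minAreaRect(w); print(q,r["score"],np.round(rr[0],1),np.round(rr[1],1),rr[2])
        print(cv2.boxPoints(rr).round(1).tolist())
rect("scanner",0.06,(308,196)); rect("chart",0.068,(306,197))
for n,uv,z in [("green",(368.5,200),.07),("red",(369,225),.07),("arrowtip",(140+247/2.3,110+103/2.3),.06)]: print(n,ray("top",uv,z).round(4))
print(np.array(get_calibration("wrist")["pose"]).round(3), get_calibration("wrist")["camera_matrix"])
```

```text
scanner 0.67 [539.5  41.9] [432.9 302.4] 85.07392883300781
[[370.29998779296875, -160.8000030517578], [671.5999755859375, -186.6999969482422], [708.7999877929688, 244.60000610351562], [407.3999938964844, 270.6000061035156]]
chart 0.58 [521.1  51.5] [151.  109.2] 63.74226760864258
[[438.70001220703125, 7.900000095367432], [536.7000122070312, -40.400001525878906], [603.5, 95.0], [505.5, 143.39999389648438]]
green [ 0.4942 -0.1252  0.07  ]
red [ 0.423  -0.1183  0.07  ]
arrowtip [0.6621 0.2107 0.06  ]
[[ 0.265 -0.915 -0.304  0.088]
 [ 0.964  0.251  0.084  0.624]
 [-0.001 -0.315  0.949  0.375]
 [ 0.     0.     0.     1.   ]] [[298.20538925   0.         326.35232956]
 [  0.         298.20538925 199.68808881]
 [  0.           0.           1.        ]]
```

Call:
apply_moves --targets '[{"translation":[0,0,0],"twist":-0.9,"hand":0.7},{"translation":[0,0,0],"twist":-0.9,"hand":0.7},{"translation":[-0.27,-0.37,-0.035],"twist":0,"hand":0.7},{"translation":[-0.27,-0.37,-0.035],"twist":0,"hand":0.7},{"translation":[-0.27,-0.37,-0.035],"twist":0,"hand":0.7},{"translation":[-0.27,-0.37,-0.035],"twist":0,"hand":0.7},{"translation":[-0.27,-0.37,-0.035],"twist":0,"hand":0.7},{"translation":[-0.27,-0.37,-0.035],"twist":0,"hand":0.7}]'

```text
time: 1.75
tool_pos: [0.3082, 0.3655, 0.2747]
tool_rot: [0.0, 0.044, 0.999, 0.0]
contact_force: [1.5, 0.3, -0.0]
gripper_width: 0.701
grasp_force: 0.0
```

Call:
apply_moves --targets '[{"translation":[-0.27,-0.37,-0.035],"twist":0,"hand":0.7},{"translation":[-0.27,-0.37,-0.035],"twist":0,"hand":0.7},{"translation":[-0.27,-0.37,-0.035],"twist":0,"hand":0.7},{"translation":[-0.27,-0.37,-0.035],"twist":0,"hand":0.7},{"translation":[-0.27,-0.37,-0.035],"twist":0,"hand":0.7},{"translation":[-0.27,-0.37,-0.035],"twist":0,"hand":0.7},{"translation":[-0.27,-0.37,-0.035],"twist":0,"hand":0.7},{"translation":[-0.27,-0.37,-0.035],"twist":0,"hand":0.7}]'

```text
time: 2.55
tool_pos: [0.4972, 0.0512, 0.3028]
tool_rot: [0.0, 0.045, 0.999, 0.0]
contact_force: [0.3, 0.2, 0.3]
gripper_width: 0.699
grasp_force: 0.0
```

Call:
apply_moves --targets '[{"translation":[0,0,0],"twist":0,"hand":0.7},{"translation":[0,0,0],"twist":0,"hand":0.7}]'

```text
time: 2.75
tool_pos: [0.4968, 0.0522, 0.3023]
tool_rot: [-0.0, 0.045, 0.999, 0.0]
contact_force: [-1.0, 0.1, -0.7]
gripper_width: 0.7
grasp_force: 0.0
```

```bash
cat > look.py <<'E'
from h import *
import sys
def look(name):
    s=state(); cal=get_calibration("wrist"); im=grab_frame("wrist")
    cv2.imwrite(f"pics/{name}.png",im[:,:,::-1]); np.save(f"pics/{name}_P.npy",np.array(cal["pose"]))
    print("t",round(s["time"],2),"tcp",s["tool_pos"].round(4),"q",s["tool_rot"].round(4),"F",s["contact_force"].round(1),"w",round(s["gripper_width"],2),"j",s["joint_pos"].round(2))
    for q in ["chart","start","cancel","screw_dish","scanner"]:
        print(q,[(np.round(r["point"],4).tolist(),round(r["score"],2),proj("wrist",r["point"],cal).round().tolist()) for r in recognise("wrist",q)])
    return im,cal
if __name__=="__main__": look(sys.argv[1])
E
python3 look.py w1
```

```text
t 2.75 tcp [0.4968 0.0522 0.3023] q [-2.00e-04  4.55e-02  9.99e-01  2.00e-04] F [-1.   0.1 -0.7] w 0.7 j [-0.04 -0.28  1.84  0.    1.58 -1.52]
chart [([0.5173, 0.0507, 0.065], 0.96, [327.0, 186.0]), ([0.2782, -0.2392, 0.0114], 0.87, [67.0, 4.0]), ([0.7303, -0.3148, 0.0142], 0.72, [120.0, 320.0])]
start [([0.4948, -0.1204, 0.0821], 0.8, [182.0, 185.0])]
cancel [([0.4198, -0.1117, 0.0822], 0.64, [173.0, 119.0]), ([0.4904, -0.1198, 0.0769], 0.49, [183.0, 180.0])]
screw_dish [([0.6228, -0.1466, 0.0652], 0.72, [191.0, 272.0])]
scanner [([0.493, 0.0489, 0.0581], 0.65, [324.0, 166.0])]
```

View pics/w1.png

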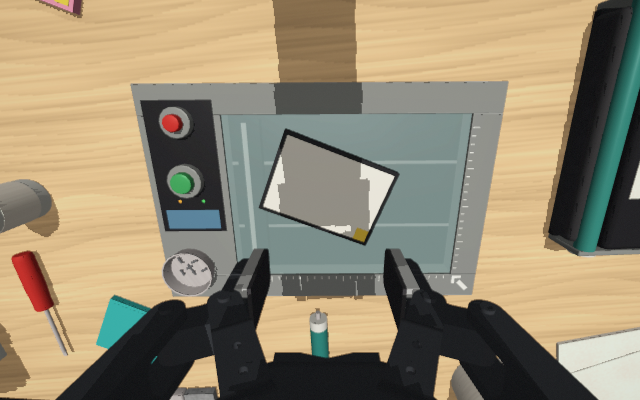

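The wrist view shows the chart with corners at (287,129), (399,174), (366,244) and (261,207), and the sticker at (361,236). The reference corner is at about (452,274) by the arrow (460,283). Green is at (181,183) and red at (172,123).

```bash
cat > sc.py <<'E'
from h import *
# fit scanner pose from wrist pic w1
P=np.load("pics/w1_P.npy"); cal=dict(camera_matrix=get_calibration("wrist")["camera_matrix"],pose=P)
w=lambda uv,z: ray("wrist",uv,z,cal)[:2]*1000
S=[((-108,180),(473,113),60),((-108,-117),(222,114),60),((108,180),(452,274),60),((-143,215),(507,81),60),((-143,-215),(132,84),60),((-30,-166),(181,182),71),((-100,-166),(172,122),69)]
a=np.array([s[0] for s in S],float); b=np.array([w(s[1],s[2]/1000) for s in S])
A=a-a.mean(0);B=b-b.mean(0)
th=np.arctan2((A[:,0]*B[:,1]-A[:,1]*B[:,0]).sum(),(A*B).sum())
R=np.array([[np.cos(th),-np.sin(th)],[np.sin(th),np.cos(th)]]); t=b.mean(0)-R@a.mean(0)
def toS(p): return R.T@(np.array(p)-t)
if __name__=="__main__":
    print("yaw",th,"t",t,"res",(b-(a@R.T+t)).round(1).tolist())
    c=[toS(w(uv,.068)) for uv in [(287,129),(399,174),(366,244),(261,207)]]
    print("chart S",np.round(c,1).tolist(),np.mean(c,0).round(1),[np.linalg.norm(c[i]-c[i-1]).round(1) for i in range(4)])
    d=c[1]-c[0]; print("ang",np.arctan2(-d[0],d[1]))
    print("tcp S",toS(state()["tool_pos"][:2]*1000)); print("button world",R@[-30,-166]+t)
E
python3 sc.py
```

```text
yaw -0.083688456758595 t [537.71729834  40.55641826] res [[0.0, 0.3], [-0.7, 3.1], [0.9, 2.9], [0.2, -1.3], [0.7, 2.3], [-0.1, -3.7], [-1.1, -3.6]]
chart S [[-91.9, -37.5], [-37.3, 96.7], [57.2, 59.7], [4.4, -75.1]] [-16.9  11. ] [np.float64(103.4), np.float64(144.9), np.float64(101.5), np.float64(144.8)]
ang -0.38647410022858547
tcp S [-42.56264694   9.99094354]
button world [ 493.94622027 -122.35488499]
```

Call:
apply_moves --targets '[{"translation":[0.35,0.01,0.2],"twist":-0.07,"hand":0.7},{"translation":[0.34,0,0.3],"twist":0,"hand":0.7},{"translation":[0,0,0.45],"twist":0,"hand":0.7},{"translation":[0,0,0.45],"twist":0,"hand":0.7},{"translation":[0,0,0.45],"twist":0,"hand":0.7},{"translation":[0,0,0.3],"twist":0,"hand":0.7},{"translation":[0,0,0],"twist":0,"hand":0.7},{"translation":[0,0,0],"twist":0,"hand":0.7}]'

```text
time: 3.85
tool_pos: [0.4279, 0.0603, 0.0878]
tool_rot: [-0.0, 0.04, 0.999, 0.0]
contact_force: [0.6, 0.6, 1.0]
gripper_width: 0.705
grasp_force: 0.0
```

Call:
apply_moves --targets '[{"translation":[0,0,0.02],"twist":0,"hand":0.7},{"translation":[0,0,0.01],"twist":0,"hand":0.7},{"translation":[0,0,0],"twist":0,"hand":0.7}]'

```text
time: 4.15
tool_pos: [0.429, 0.06, 0.0858]
tool_rot: [0.001, 0.041, 0.999, 0.0]
contact_force: [0.4, 0.2, -0.1]
gripper_width: 0.701
grasp_force: 0.0
```

```bash
python3 look.py w2 | head -1; python3 -c "
from sc import *
print(toS(state()['tool_pos'][:2]*1000))"
```

```text
t 4.15 tcp [0.429  0.06   0.0858] q [0.0014 0.0408 0.9992 0.    ] F [ 0.4  0.2 -0.1] w 0.7 j [-0.03 -0.26  2.2  -0.    1.2  -1.52]
[-110.93637457   10.10965356]
```

View pics/w2.png

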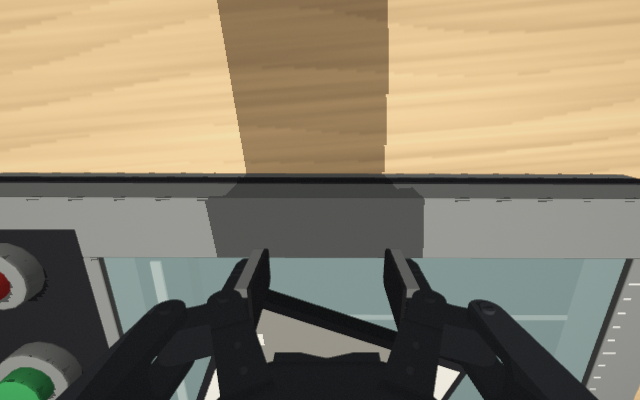

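The fingers at (257,270) and (397,270) hang above the front bezel, clear of the chart edge (270,295)–(440,345). I'll now probe down gently.

Call:
apply_moves --targets '[{"translation":[0,0,0.015],"twist":0,"hand":0.7},{"translation":[0,0,0.015],"twist":0,"hand":0.7},{"translation":[0,0,0],"twist":0,"hand":0.7}]'

```text
time: 4.75
tool_pos: [0.4276, 0.0599, 0.0809]
tool_rot: [-0.0, 0.041, 0.999, -0.0]
contact_force: [-0.4, -0.1, -0.3]
gripper_width: 0.702
grasp_force: 0.0
```

Call:
apply_moves --targets '[{"translation":[0,0,0.015],"twist":0,"hand":0.7},{"translation":[0,0,0.005],"twist":0,"hand":0.7},{"translation":[0,0,0],"twist":0,"hand":0.7}]'

```text
time: 5.05
tool_pos: [0.4278, 0.0599, 0.0792]
tool_rot: [-0.0, 0.041, 0.999, -0.0]
contact_force: [0.0, -0.5, 0.0]
gripper_width: 0.701
grasp_force: 0.0
```

Call:
apply_moves --targets '[{"translation":[0,0,0.015],"twist":0,"hand":0.7},{"translation":[0,0,0.005],"twist":0,"hand":0.7},{"translation":[0,0,0],"twist":0,"hand":0.7}]'

```text
time: 5.35
tool_pos: [0.4278, 0.0599, 0.0772]
tool_rot: [-0.0, 0.041, 0.999, -0.0]
contact_force: [0.0, -0.0, -0.4]
gripper_width: 0.699
grasp_force: 0.0
```

Call:
apply_moves --targets '[{"translation":[0,0,0.01],"twist":0,"hand":0.7},{"translation":[0,0,0],"twist":0,"hand":0.7}]'

```text
time: 5.55
tool_pos: [0.428, 0.0599, 0.077]
tool_rot: [-0.0, 0.041, 0.999, -0.0]
contact_force: [-2.3, -0.5, 4.4]
gripper_width: 0.7
grasp_force: 2.3
```

Call:
apply_moves --targets '[{"translation":[0,0,0.01],"twist":0,"hand":0.7},{"translation":[0,0,0],"twist":0,"hand":0.7}]'

```text
time: 5.75
tool_pos: [0.428, 0.06, 0.0769]
tool_rot: [-0.001, 0.041, 0.999, -0.0]
contact_force: [-6.1, -0.3, 12.2]
gripper_width: 0.702
grasp_force: 5.8
```

Call:
apply_moves --targets '[{"translation":[0,0,-0.04],"twist":0,"hand":0.7},{"translation":[-0.04,0,0],"twist":0,"hand":0.7},{"translation":[-0.04,0,0],"twist":0,"hand":0.7},{"translation":[-0.04,0,0],"twist":0,"hand":0.7},{"translation":[-0.04,0,0],"twist":0,"hand":0.7},{"translation":[-0.04,0,0],"twist":0,"hand":0.7},{"translation":[-0.04,0,0],"twist":0,"hand":0.7},{"translation":[-0.04,0,0],"twist":0,"hand":0.7}]'

```text
time: 6.55
tool_pos: [0.4558, 0.0576, 0.0789]
tool_rot: [-0.0, 0.041, 0.999, -0.0]
contact_force: [-2.0, 0.1, -0.7]
gripper_width: 0.699
grasp_force: 0.9
```

Call:
apply_moves --targets '[{"translation":[-0.04,0,0],"twist":0,"hand":0.7},{"translation":[-0.04,0,0],"twist":0,"hand":0.7},{"translation":[-0.04,0,0],"twist":0,"hand":0.7},{"translation":[-0.04,0,0],"twist":0,"hand":0.7}]'

```text
time: 6.95
tool_pos: [0.4721, 0.0563, 0.0793]
tool_rot: [0.0, 0.041, 0.999, -0.0]
contact_force: [-2.1, 0.3, -0.0]
gripper_width: 0.698
grasp_force: 0.9
```

```bash
cat > chk.py <<'E'
from sc import *
import sys
s=state(); print("t",round(s["time"],2),"tcpS",toS(s["tool_pos"][:2]*1000).round(1),"z",s["tool_pos"][2].round(4),"F",s["contact_force"].round(1),"yaw",(-2*np.arctan2(s["tool_rot"][1],s["tool_rot"][2])).round(4))
for cam in sys.argv[1:]:
    cal=get_calibration(cam); im=grab_frame(cam); cv2.imwrite(f"pics/l_{cam}_{s['time']:.1f}.png",im[:,:,::-1])
    for r in regions_of(cam,"chart"):
        m=np.array(r["pixels"]).astype(np.uint8); cs,_=cv2.findContours(m,cv2.RETR_EXTERNAL,cv2.CHAIN_APPROX_NONE)
        p=np.array([toS(ray(cam,x,.068,cal)[:2]*1000) for x in max(cs,key=len)[:,0]],np.float32)
        if abs(p.mean(0)).max()>150: continue
        rr=cv2.minAreaRect(p); print(cam,round(r["score"],2),np.round(rr[0],1),np.round(rr[1],1),round(rr[2],1),cv2.boxPoints(rr).round(0).tolist())
E
python3 chk.py top scene
```

```text
t 6.95 tcpS [-66.7  10.2] z 0.0793 F [-2.1  0.3 -0. ] yaw -0.0818
top 0.47 [69.3 61.4] [31.8 12.1] 89.9 [[63.0, 46.0], [75.0, 46.0], [75.0, 77.0], [63.0, 77.0]]
scene 0.56 [14.4 11.2] [156.1 115.2] 77.4 [[-59.0, -52.0], [54.0, -77.0], [88.0, 75.0], [-25.0, 100.0]]
```

Call:
apply_moves --targets '[{"translation":[-0.04,0,0],"twist":0,"hand":0.7},{"translation":[-0.04,0,0],"twist":0,"hand":0.7},{"translation":[-0.04,0,0],"twist":0,"hand":0.7},{"translation":[-0.04,0,0],"twist":0,"hand":0.7},{"translation":[-0.04,0,0],"twist":0,"hand":0.7},{"translation":[-0.04,0,0],"twist":0,"hand":0.7},{"translation":[-0.04,0,0],"twist":0,"hand":0.7}]'

```text
time: 7.85
tool_pos: [0.5, 0.054, 0.0793]
tool_rot: [-0.0, 0.041, 0.999, -0.0]
contact_force: [-3.6, -0.6, 1.4]
gripper_width: 0.697
grasp_force: 1.8
```

Call:
apply_moves --targets '[{"translation":[-0.04,0,0],"twist":0,"hand":0.7},{"translation":[-0.04,0,0],"twist":0,"hand":0.7},{"translation":[-0.03,0,0],"twist":0,"hand":0.7},{"translation":[-0.03,0,0],"twist":0,"hand":0.7}]'

```text
time: 8.25
tool_pos: [0.5137, 0.0531, 0.0792]
tool_rot: [-0.0, 0.041, 0.999, 0.0]
contact_force: [-4.6, 0.4, 1.7]
gripper_width: 0.703
grasp_force: 2.2
```

```bash
python3 chk.py scene
```

```text
t 8.25 tcpS [-25.   10.4] z 0.0792 F [-4.6  0.4  1.7] yaw -0.0815
scene 0.56 [45.  24.7] [155.2 113.6] 88.5 [[-14.0, -51.0], [100.0, -54.0], [104.0, 101.0], [-10.0, 104.0]]
```

Call:
apply_moves --targets '[{"translation":[-0.03,0,0],"twist":0,"hand":0.7},{"translation":[-0.03,0,0],"twist":0,"hand":0.7},{"translation":[-0.02,0,0],"twist":0,"hand":0.7},{"translation":[-0.02,0,0],"twist":0,"hand":0.7}]'

```text
time: 8.75
tool_pos: [0.5236, 0.0523, 0.0792]
tool_rot: [-0.0, 0.041, 0.999, 0.0]
contact_force: [-3.8, -0.0, 1.5]
gripper_width: 0.703
grasp_force: 2.0
```

Call:
apply_moves --targets '[{"translation":[-0.01,0,0],"twist":0,"hand":0.7},{"translation":[-0.01,0,0],"twist":0,"hand":0.7},{"translation":[-0.01,0,0],"twist":0,"hand":0.7}]'

```text
time: 9.05
tool_pos: [0.5266, 0.0519, 0.0792]
tool_rot: [-0.0, 0.041, 0.999, 0.0]
contact_force: [-3.7, 1.1, 1.0]
gripper_width: 0.699
grasp_force: 1.8
```

```bash
python3 chk.py scene
```

```text
t 9.05 tcpS [-12.1  10.3] z 0.0792 F [-3.7  1.1  1. ] yaw -0.0818
scene 0.86 [56.5 24.4] [157.  111.2] 89.9 [[1.0, -54.0], [112.0, -54.0], [112.0, 103.0], [1.0, 103.0]]
```

Call:
apply_moves --targets '[{"translation":[-0.01,0,0],"twist":0,"hand":0.7},{"translation":[-0.01,0,0],"twist":0,"hand":0.7},{"translation":[-0.01,0,0],"twist":0,"hand":0.7}]'

```text
time: 9.45
tool_pos: [0.5296, 0.0516, 0.0793]
tool_rot: [0.0, 0.041, 0.999, -0.0]
contact_force: [-2.9, 0.3, 0.5]
gripper_width: 0.695
grasp_force: 1.7
```

Call:
apply_moves --targets '[{"translation":[-0.01,0,0],"twist":0,"hand":0.7},{"translation":[-0.005,0,0],"twist":0,"hand":0.7}]'

```text
time: 9.65
tool_pos: [0.5304, 0.0515, 0.0792]
tool_rot: [-0.001, 0.041, 0.999, 0.0]
contact_force: [-6.6, 0.3, 4.1]
gripper_width: 0.699
grasp_force: 3.8
```

Call:
apply_moves --targets '[{"translation":[-0.01,0,0],"twist":0,"hand":0.7},{"translation":[0,0,0],"twist":0,"hand":0.7}]'

```text
time: 9.85
tool_pos: [0.5305, 0.0515, 0.0792]
tool_rot: [-0.003, 0.041, 0.999, -0.0]
contact_force: [-9.9, 0.5, 6.5]
gripper_width: 0.702
grasp_force: 5.1
```

```bash
python3 chk.py
```

```text
t 9.85 tcpS [-8.1 10.3] z 0.0792 F [-9.9  0.5  6.5] yaw -0.0817
```

Call:
apply_moves --targets '[{"translation":[0.08,0,0],"twist":0,"hand":0.7},{"translation":[0,0,-0.4],"twist":0,"hand":0.7},{"translation":[-0.35,-0.28,0],"twist":0,"hand":0.7},{"translation":[-0.35,-0.28,0],"twist":0,"hand":0.7},{"translation":[0,-0.3,0],"twist":0,"hand":0.7},{"translation":[0,0,0],"twist":1,"hand":0.7},{"translation":[0,0,0],"twist":1,"hand":0.7},{"translation":[0,0,0],"twist":1,"hand":0.7}]'

```text
time: 10.65
tool_pos: [0.5878, -0.0401, 0.1198]
tool_rot: [0.002, 0.192, 0.981, -0.0]
contact_force: [-0.3, 0.9, -0.7]
gripper_width: 0.701
grasp_force: 0.0
```

Call:
apply_moves --targets '[{"translation":[0,0,0],"twist":1,"hand":0.7},{"translation":[0,0,0],"twist":1,"hand":0.7},{"translation":[0,0,0],"twist":1,"hand":0.7},{"translation":[0,0,0],"twist":1,"hand":0.7},{"translation":[0,0,0],"twist":1,"hand":0.7},{"translation":[0,0,0],"twist":1,"hand":0.7},{"translation":[0,0,0],"twist":1,"hand":0.7},{"translation":[0,0,0],"twist":1,"hand":0.7}]'

```text
time: 11.45
tool_pos: [0.5878, -0.0397, 0.12]
tool_rot: [0.002, 0.559, 0.829, 0.001]
contact_force: [-0.8, 0.6, 0.0]
gripper_width: 0.698
grasp_force: 0.0
```

Call:
apply_moves --targets '[{"translation":[0,0,0],"twist":1,"hand":0.7},{"translation":[0,0,0],"twist":1,"hand":0.7},{"translation":[0,0,0],"twist":1,"hand":0.7},{"translation":[0,0,0],"twist":1,"hand":0.7},{"translation":[0,0,0],"twist":0.7,"hand":0.7},{"translation":[0,0,0],"twist":0,"hand":0.7}]'

```text
time: 12.05
tool_pos: [0.5876, -0.0396, 0.1199]
tool_rot: [0.001, 0.735, 0.678, 0.001]
contact_force: [0.1, -0.5, 0.3]
gripper_width: 0.699
grasp_force: 0.0
```

```bash
python3 chk.py scene wrist; cp pics/l_wrist_*.png pics/w3.png
```

```text
t 12.05 tcpS [ 56.4 -75.7] z 0.1199 F [ 0.1 -0.5  0.3] yaw -1.6518
scene 0.65 [58.7 25.2] [155.2 114.7] 88.6 [[-1.0, -51.0], [114.0, -54.0], [118.0, 101.0], [3.0, 104.0]]
wrist 0.92 [55.1  4.6] [105.1  96.6] 0.2 [[2.0, 53.0], [3.0, -44.0], [108.0, -43.0], [107.0, 53.0]]
wrist 0.55 [  6.7 -71.5] [285.5 248.3] 0.3 [[-137.0, 52.0], [-135.0, -196.0], [150.0, -195.0], [149.0, 53.0]]
```

View pics/w3.png

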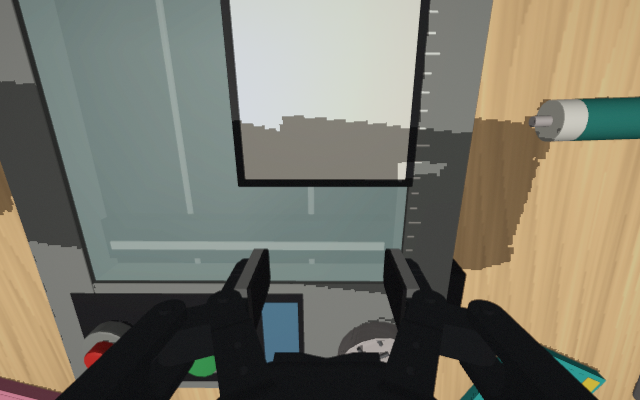

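The chart lies square against the rear bezel, with its -y edge at row 184 and clear of the fingers (257,270) and (397,270).

Call:
apply_moves --targets '[{"translation":[0,0,0.3],"twist":0,"hand":0.7},{"translation":[0,0,0.105],"twist":0,"hand":0.7},{"translation":[0.05,0,0],"twist":0,"hand":0.7},{"translation":[0.05,0,0],"twist":0,"hand":0.7},{"translation":[0.04,0,0],"twist":0,"hand":0.7},{"translation":[0.04,0,0],"twist":0,"hand":0.7},{"translation":[0.04,0,0],"twist":0,"hand":0.7},{"translation":[0.04,0,0],"twist":0,"hand":0.7}]'

```text
time: 13.05
tool_pos: [0.5895, -0.0141, 0.0798]
tool_rot: [0.001, 0.735, 0.678, -0.0]
contact_force: [-0.5, -3.9, 2.4]
gripper_width: 0.701
grasp_force: 2.4
```

Call:
apply_moves --targets '[{"translation":[0.04,0,0],"twist":0,"hand":0.7},{"translation":[0.04,0,0],"twist":0,"hand":0.7},{"translation":[0.04,0,0],"twist":0,"hand":0.7},{"translation":[0.04,0,0],"twist":0,"hand":0.7},{"translation":[0.04,0,0],"twist":0,"hand":0.7},{"translation":[0.04,0,0],"twist":0,"hand":0.7}]'

```text
time: 13.65
tool_pos: [0.5916, 0.0097, 0.0798]
tool_rot: [0.001, 0.735, 0.678, -0.0]
contact_force: [-1.2, -6.2, 3.2]
gripper_width: 0.699
grasp_force: 2.6
```

```bash
python3 chk.py scene wrist
```

```text
t 13.65 tcpS [ 56.2 -26.3] z 0.0798 F [-1.2 -6.2  3.2] yaw -1.6519
scene 0.65 [59.7 56. ] [106.5 156.1] 1.4 [[5.0, 133.0], [8.0, -23.0], [115.0, -21.0], [111.0, 135.0]]
scene 0.47 [ 23.4 -23.2] [318.7 456.9] 0.1 [[-136.0, 205.0], [-136.0, -252.0], [183.0, -251.0], [182.0, 206.0]]
```

TCP y is -26 and the target is about 21, so 47 mm remains.

Call:
apply_moves --targets '[{"translation":[0.04,0,0],"twist":0,"hand":0.7},{"translation":[0.04,0,0],"twist":0,"hand":0.7},{"translation":[0.04,0,0],"twist":0,"hand":0.7},{"translation":[0.04,0,0],"twist":0,"hand":0.7},{"translation":[0.04,0,0],"twist":0,"hand":0.7},{"translation":[0.04,0,0],"twist":0,"hand":0.7},{"translation":[0.04,0,0],"twist":0,"hand":0.7},{"translation":[0.03,0,0],"twist":0,"hand":0.7}]'

```text
time: 14.65
tool_pos: [0.5938, 0.0407, 0.0794]
tool_rot: [0.001, 0.735, 0.678, -0.0]
contact_force: [-0.1, -6.2, 3.7]
gripper_width: 0.697
grasp_force: 2.9
```

Call:
apply_moves --targets '[{"translation":[0.02,0,0],"twist":0,"hand":0.7},{"translation":[0.02,0,0],"twist":0,"hand":0.7},{"translation":[0.02,0,0],"twist":0,"hand":0.7}]'

```text
time: 14.95
tool_pos: [0.5942, 0.0466, 0.0794]
tool_rot: [0.001, 0.735, 0.678, -0.0]
contact_force: [-0.1, -5.4, 2.6]
gripper_width: 0.704
grasp_force: 2.9
```

```bash
python3 chk.py scene
```

```text
t 14.95 tcpS [55.8 10.7] z 0.0794 F [-0.1 -5.4  2.6] yaw -1.6519
scene 0.77 [ 86.3 112.3] [ 95.  173.8] 39.4 [[-6.0, 149.0], [105.0, 15.0], [178.0, 75.0], [68.0, 210.0]]
```

Call:
apply_moves --targets '[{"translation":[0.02,0,0],"twist":0,"hand":0.7},{"translation":[0.02,0,0],"twist":0,"hand":0.7},{"translation":[0.02,0,0],"twist":0,"hand":0.7}]'

```text
time: 15.35
tool_pos: [0.5947, 0.0525, 0.0794]
tool_rot: [0.001, 0.735, 0.678, -0.0]
contact_force: [-1.1, -6.7, 4.7]
gripper_width: 0.699
grasp_force: 3.0
```

Call:
apply_moves --targets '[{"translation":[0.01,0,0],"twist":0,"hand":0.7},{"translation":[0.01,0,0],"twist":0,"hand":0.7}]'

```text
time: 15.55
tool_pos: [0.5949, 0.0545, 0.0794]
tool_rot: [0.001, 0.735, 0.678, -0.0]
contact_force: [0.3, -7.3, 4.8]
gripper_width: 0.698
grasp_force: 3.0
```

```bash
python3 chk.py scene; cp pics/l_scene_15.*.png pics/s15.png
python3 - <<'E'
import cv2
im=cv2.imread("pics/s15.png"); cv2.imwrite("pics/s15c.png",cv2.resize(im[130:290,240:480],None,fx=3,fy=3,interpolation=cv2.INTER_CUBIC))
E
```

```text
t 15.55 tcpS [55.8 18.7] z 0.0794 F [ 0.3 -7.3  4.8] yaw -1.6519
scene 0.65 [59.3 99. ] [153.9 110.2] 90.0 [[4.0, 22.0], [114.0, 22.0], [114.0, 176.0], [4.0, 176.0]]
scene 0.63 [ 22.5 -22.7] [459.5 316.9] 89.3 [[-139.0, -251.0], [178.0, -254.0], [184.0, 205.0], [-133.0, 209.0]]
```

View pics/s15c.png

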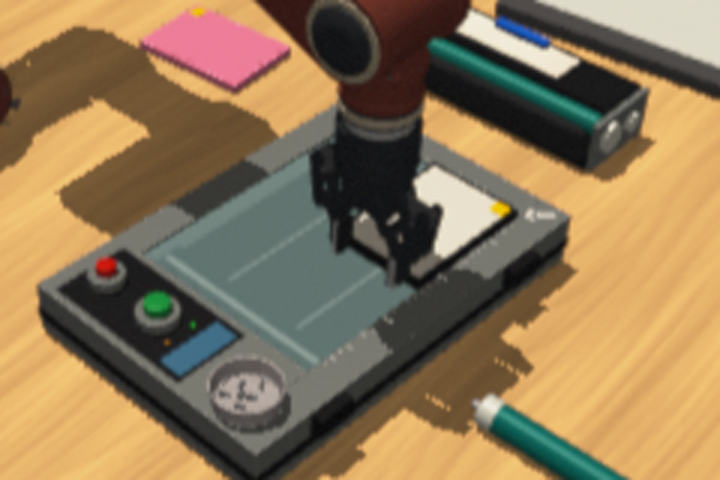

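The crop shows the chart, sticker at (500,208), nearly in the corner by the arrow (540,215), flat and square. I'll keep going in 1 mm steps.

Call:
apply_moves --targets '[{"translation":[0.01,0,0],"twist":0,"hand":0.7},{"translation":[0.01,0,0],"twist":0,"hand":0.7}]'

```text
time: 15.85
tool_pos: [0.595, 0.0565, 0.0794]
tool_rot: [0.001, 0.735, 0.678, -0.0]
contact_force: [-0.7, -5.8, 3.9]
gripper_width: 0.701
grasp_force: 3.0
```

Call:
apply_moves --targets '[{"translation":[0.01,0,0],"twist":0,"hand":0.7},{"translation":[0,0,0],"twist":0,"hand":0.7}]'

```text
time: 16.05
tool_pos: [0.5951, 0.0571, 0.0794]
tool_rot: [0.001, 0.735, 0.678, -0.001]
contact_force: [-0.3, -6.8, 5.0]
gripper_width: 0.701
grasp_force: 3.6
```

Call:
apply_moves --targets '[{"translation":[0.01,0,0],"twist":0,"hand":0.7},{"translation":[0,0,0],"twist":0,"hand":0.7}]'

```text
time: 16.25
tool_pos: [0.5951, 0.0573, 0.0794]
tool_rot: [0.002, 0.735, 0.678, -0.001]
contact_force: [-2.1, -9.9, 5.9]
gripper_width: 0.7
grasp_force: 5.1
```

Call:
apply_moves --targets '[{"translation":[0.005,0,0],"twist":0,"hand":0.7},{"translation":[-0.1,0,0],"twist":0,"hand":0.7},{"translation":[0,0,-0.45],"twist":0,"hand":0},{"translation":[0.31,-0.28,0],"twist":0,"hand":0},{"translation":[0.31,-0.28,0],"twist":0,"hand":0},{"translation":[0.31,-0.28,0],"twist":0,"hand":0},{"translation":[0,0,0],"twist":0,"hand":0},{"translation":[0,0,0],"twist":0,"hand":0}]'

```text
time: 17.05
tool_pos: [0.5169, 0.1501, 0.1231]
tool_rot: [-0.001, 0.735, 0.679, -0.0]
contact_force: [-0.0, 0.2, 0.4]
gripper_width: 0.001
grasp_force: 0.0
```

```bash
python3 chk.py scene wrist; cp pics/l_wrist_1[67]*.png pics/w4.png
```

```text
t 17.05 tcpS [-29.9 107.4] z 0.1231 F [-0.   0.2  0.4] yaw -1.6501
scene 0.68 [ 59.1 100.1] [109.4 157.4] 0.2 [[4.0, 179.0], [5.0, 21.0], [114.0, 22.0], [114.0, 179.0]]
wrist 0.69 [ 53.9 106. ] [107.9 148.5] 0.2 [[-0.0, 180.0], [0.0, 32.0], [108.0, 32.0], [108.0, 180.0]]
```

View pics/w4.png

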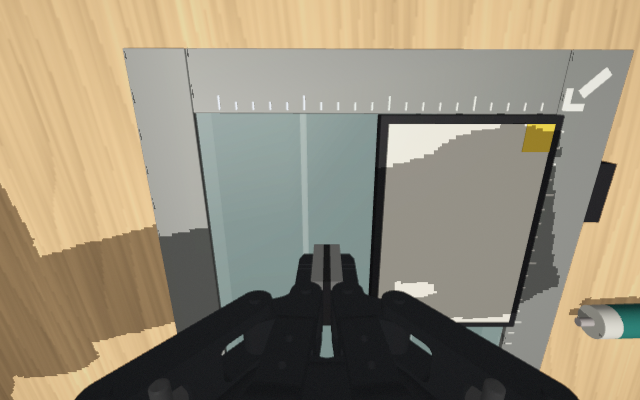

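The chart is in the corner by the arrow (590,85), with its edges on the left bezel (row 115) and rear bezel (560,120)–(515,325). I'll firm it up gently toward the rear with the shut fingers.

Call:
apply_moves --targets '[{"translation":[0,0,0.2],"twist":0,"hand":0},{"translation":[0,0,0.18],"twist":0,"hand":0},{"translation":[0,0.04,0],"twist":0,"hand":0},{"translation":[0,0.04,0],"twist":0,"hand":0},{"translation":[0,0.03,0],"twist":0,"hand":0},{"translation":[0,0.02,0],"twist":0,"hand":0},{"translation":[0,0.01,0],"twist":0,"hand":0}]'

```text
time: 17.95
tool_pos: [0.5328, 0.1482, 0.0868]
tool_rot: [0.0, 0.735, 0.678, 0.001]
contact_force: [0.2, 0.3, -1.1]
gripper_width: -0.0
grasp_force: 0.0
```

Call:
apply_moves --targets '[{"translation":[0,0.01,0],"twist":0,"hand":0},{"translation":[0,0.01,0],"twist":0,"hand":0}]'

```text
time: 18.15
tool_pos: [0.5339, 0.1481, 0.086]
tool_rot: [0.0, 0.735, 0.678, 0.0]
contact_force: [0.5, -0.3, 0.7]
gripper_width: -0.0
grasp_force: 0.0
```

Call:
apply_moves --targets '[{"translation":[0,0.01,0],"twist":0,"hand":0},{"translation":[0,0.01,0],"twist":0,"hand":0}]'

```text
time: 18.35
tool_pos: [0.5358, 0.1479, 0.0858]
tool_rot: [-0.0, 0.735, 0.678, -0.0]
contact_force: [0.0, -0.2, 1.0]
gripper_width: -0.003
grasp_force: 0.0
```

```bash
python3 chk.py
```

```text
t 18.35 tcpS [-10.9 106.8] z 0.0858 F [ 0.  -0.2  1. ] yaw -1.6517
```

Call:
apply_moves --targets '[{"translation":[0,0,0.01],"twist":0,"hand":0},{"translation":[0,0.01,0],"twist":0,"hand":0},{"translation":[0,0.01,0],"twist":0,"hand":0}]'

```text
time: 18.65
tool_pos: [0.5377, 0.1477, 0.0847]
tool_rot: [-0.0, 0.735, 0.678, -0.0]
contact_force: [-0.2, -0.2, -0.5]
gripper_width: -0.001
grasp_force: 0.0
```

Call:
apply_moves --targets '[{"translation":[0,0.01,0],"twist":0,"hand":0},{"translation":[0,0.01,0],"twist":0,"hand":0}]'

```text
time: 18.85
tool_pos: [0.5399, 0.1475, 0.0848]
tool_rot: [0.0, 0.735, 0.678, 0.0]
contact_force: [-0.0, -0.1, 0.4]
gripper_width: 0.001
grasp_force: 0.0
```

Call:
apply_moves --targets '[{"translation":[0,0.01,0],"twist":0,"hand":0},{"translation":[0,0,0],"twist":0,"hand":0}]'

```text
time: 19.05
tool_pos: [0.5409, 0.1474, 0.0848]
tool_rot: [0.0, 0.735, 0.678, 0.0]
contact_force: [1.8, 0.0, -0.2]
gripper_width: -0.003
grasp_force: 0.0
```

Call:
apply_moves --targets '[{"translation":[0,0.01,0],"twist":0,"hand":0},{"translation":[0,0,0],"twist":0,"hand":0}]'

```text
time: 19.25
tool_pos: [0.5418, 0.1474, 0.0848]
tool_rot: [0.0, 0.735, 0.678, -0.0]
contact_force: [0.2, 0.8, 0.1]
gripper_width: 0.002
grasp_force: 0.0
```

Call:
apply_moves --targets '[{"translation":[0,0.01,0],"twist":0,"hand":0},{"translation":[0,0,0],"twist":0,"hand":0}]'

```text
time: 19.45
tool_pos: [0.5423, 0.1474, 0.0847]
tool_rot: [-0.001, 0.735, 0.678, -0.001]
contact_force: [-2.2, -0.3, 1.8]
gripper_width: -0.001
grasp_force: 1.4
```

Call:
apply_moves --targets '[{"translation":[0,0.01,0],"twist":0,"hand":0},{"translation":[0,0,0],"twist":0,"hand":0}]'

```text
time: 19.65
tool_pos: [0.5425, 0.1473, 0.0847]
tool_rot: [-0.001, 0.735, 0.678, -0.001]
contact_force: [-6.8, 0.3, 4.5]
gripper_width: -0.002
grasp_force: 3.3
```

Call:
apply_moves --targets '[{"translation":[0,-0.1,0],"twist":0,"hand":0},{"translation":[0,0,-0.3],"twist":0,"hand":0},{"translation":[-0.46,-0.03,-0.1],"twist":0,"hand":0},{"translation":[-0.46,-0.03,0],"twist":0,"hand":0},{"translation":[-0.46,-0.03,0],"twist":0,"hand":0},{"translation":[-0.46,-0.03,0],"twist":0,"hand":0},{"translation":[-0.46,-0.03,0],"twist":0,"hand":0},{"translation":[-0.41,-0.01,0],"twist":0,"hand":0}]'

```text
time: 20.45
tool_pos: [0.4952, -0.1227, 0.125]
tool_rot: [0.001, 0.735, 0.678, 0.0]
contact_force: [1.0, -0.9, -0.9]
gripper_width: -0.001
grasp_force: 0.0
```

Call:
apply_moves --targets '[{"translation":[0,0,0],"twist":0,"hand":0},{"translation":[0,0,0],"twist":0,"hand":0}]'

```text
time: 20.65
tool_pos: [0.4957, -0.1213, 0.1248]
tool_rot: [0.0, 0.736, 0.677, 0.0]
contact_force: [0.3, 0.0, -0.6]
gripper_width: -0.001
grasp_force: 0.0
```

```bash
python3 chk.py wrist; cp pics/l_wrist_2*.png pics/w5.png; python3 -c "
from sc import *
print(R@[-30,-166]+t, [proj('wrist',[*(R@[-30,-166]+t)/1000,z]).round() for z in (.07,.08)])
print([(toS(np.array(r['point'][:2])*1000).round(1),r['point'][2],r['score']) for r in recognise('wrist','start')])"
```

```text
t 20.65 tcpS [ -28.3 -164.8] z 0.1248 F [ 0.3  0.  -0.6] yaw -1.6539
[ 493.94622027 -122.35488499] [array([324., 236.]), array([324., 243.])]
[(array([ -29.7, -162.1]), 0.0827, 0.87)]
```

View pics/w5.png

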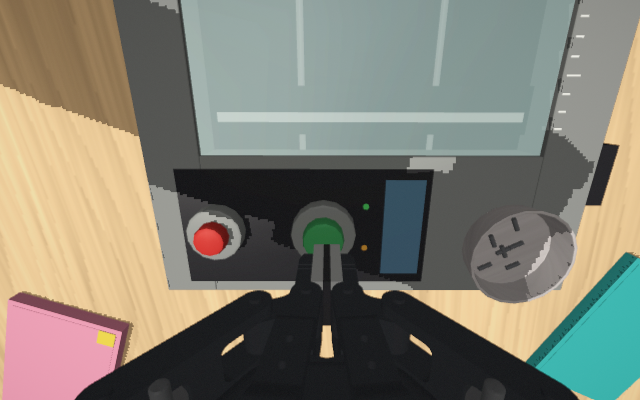

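The shut fingertips (326,265) are right over the green cap (323,238), and red (210,242) is well clear.

Call:
apply_moves --targets '[{"translation":[-0.01,-0.015,0.1],"twist":0,"hand":0},{"translation":[0,0,0.06],"twist":0,"hand":0},{"translation":[0,0,0.02],"twist":0,"hand":0},{"translation":[0,0,0],"twist":0,"hand":0}]'

```text
time: 21.2
tool_pos: [0.4939, -0.1211, 0.1058]
tool_rot: [-0.001, 0.735, 0.678, -0.0]
contact_force: [0.2, 0.8, -0.5]
gripper_width: -0.002
grasp_force: 0.0
```

Call:
apply_moves --targets '[{"translation":[0,0,0.015],"twist":0,"hand":0},{"translation":[0,0,0.015],"twist":0,"hand":0},{"translation":[0,0,0],"twist":0,"hand":0}]'

```text
time: 21.5
tool_pos: [0.4946, -0.1218, 0.1041]
tool_rot: [0.0, 0.735, 0.678, 0.0]
contact_force: [0.1, 1.3, 2.0]
gripper_width: -0.0
grasp_force: 0.6
```

Call:
apply_moves --targets '[{"translation":[0,0,0.015],"twist":0,"hand":0},{"translation":[0,0,0.015],"twist":0,"hand":0},{"translation":[0,0,0],"twist":0,"hand":0}]'

```text
time: 21.8
tool_pos: [0.4946, -0.1218, 0.1011]
tool_rot: [0.0, 0.735, 0.678, 0.0]
contact_force: [0.3, 0.8, 2.9]
gripper_width: -0.0
grasp_force: 1.5
```

Call:
apply_moves --targets '[{"translation":[0,0,0.01],"twist":0,"hand":0},{"translation":[0,0,0.01],"twist":0,"hand":0},{"translation":[0,0,0],"twist":0,"hand":0}]'

```text
time: 22.1
tool_pos: [0.4946, -0.1218, 0.0991]
tool_rot: [0.0, 0.735, 0.678, 0.0]
contact_force: [0.1, 0.5, 4.2]
gripper_width: 0.001
grasp_force: 2.1
```

Call:
apply_moves --targets '[{"translation":[0,0,0.01],"twist":0,"hand":0},{"translation":[0,0,0],"twist":0,"hand":0}]'

```text
time: 22.3
tool_pos: [0.4947, -0.1218, 0.0981]
tool_rot: [0.0, 0.735, 0.678, 0.0]
contact_force: [0.7, 1.1, 4.2]
gripper_width: -0.004
grasp_force: 2.4
```

Call:
apply_moves --targets '[{"translation":[0,0,0.01],"twist":0,"hand":0},{"translation":[0,0,0],"twist":0,"hand":0}]'

```text
time: 22.5
tool_pos: [0.4947, -0.1218, 0.0979]
tool_rot: [0.0, 0.735, 0.678, 0.0]
contact_force: [-2.3, 1.6, 9.5]
gripper_width: -0.001
grasp_force: 4.9
```

Call:
apply_moves --targets '[{"translation":[0,0,0.007],"twist":0,"hand":0},{"translation":[0,0,0],"twist":0,"hand":0},{"translation":[0,0,-0.1],"twist":0,"hand":0},{"translation":[0,0,-0.3],"twist":0,"hand":0},{"translation":[0,0,-0.45],"twist":0,"hand":0},{"translation":[0.3,0,-0.35],"twist":0,"hand":0},{"translation":[0.45,0,0],"twist":0,"hand":0},{"translation":[0.45,0,0],"twist":0,"hand":0}]'

```text
time: 23.3
tool_pos: [0.5044, -0.0013, 0.2174]
tool_rot: [0.001, 0.736, 0.677, 0.001]
contact_force: [0.1, 0.4, -1.3]
gripper_width: 0.001
grasp_force: 0.0
```

Call:
apply_moves --targets '[{"translation":[0.45,0,0],"twist":0,"hand":0},{"translation":[0,0,0],"twist":0,"hand":0},{"translation":[0,0,0],"twist":0,"hand":0}]'

```text
time: 23.6
tool_pos: [0.507, 0.0434, 0.2151]
tool_rot: [-0.0, 0.734, 0.679, -0.001]
contact_force: [0.5, 0.9, 0.2]
gripper_width: -0.004
grasp_force: 0.0
```

```bash
python3 chk.py wrist scene; cp pics/l_wrist_23*.png pics/w6.png
```

```text
t 23.6 tcpS [-30.8   0.3] z 0.2151 F [0.5 0.9 0.2] yaw -1.6495
wrist 0.71 [54.1 93.3] [108.  124.3] 0.3 [[-0.0, 155.0], [0.0, 31.0], [108.0, 31.0], [108.0, 156.0]]
scene 0.67 [58.6 99.8] [109.4 155.5] 0.4 [[3.0, 177.0], [5.0, 22.0], [114.0, 22.0], [113.0, 178.0]]
```

View pics/w6.png

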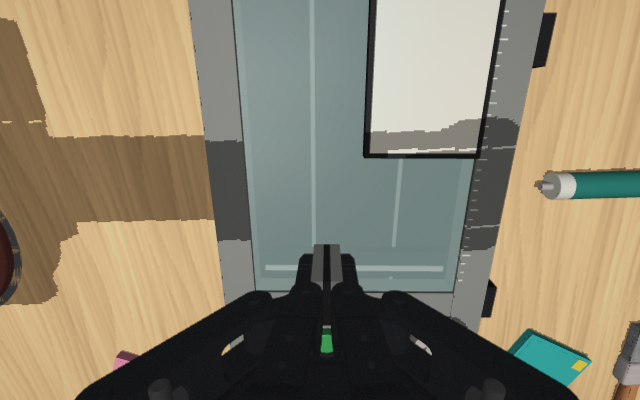

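The chart's -y edge is unchanged (row 156), it lies square on the rear bezel, and the arm is clear, so I'm handing in.

```bash
python3 -c "
from plant import job_done; print(job_done())"
```

```text
the job is handed in; nothing more can be done
None
```

The chart is square in the reference corner, against the rear and left bezels. The green button was then pressed to its stop and let go, and the job was handed in at about 24 s with the arm clear.

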